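# Shut the gym locker and hold its key switch turned

### The arm

A 6-joint arm with a two-finger parallel gripper is mounted at the origin on the work surface. World frame = base frame: x ahead of the robot, y to its left, z up, the work surface at z = 0. Lengths are in m, angles in degrees, forces in N, time in s.
With the tool pointing down it reaches from about 0.375 to 0.9 m from the base axis. Payload 3.1 kg.
Tool frame: the origin (TCP) lies at the very end of the fingers, on their centre line; the grasp point (between the pads) lies 19 mm behind it; z points along the fingers, y is the line along which they close (so a half turn about z gives the same grasp; the last joint's range is limited). The gripper opens to 87 mm and grips with 3 to 60 N. Pads are 19 mm wide; open, the fingers measure 117 mm over their backs; the gripper's body (75 mm by 190 mm) begins 51 mm behind the grasp point.
Start: joints at [-10.227, 30.224, 82.088, -0, 67.689, -10.227], TCP at [0.625, 0, 0.223] pointing down, gripper open.
Joint ranges: [-176.69, 176.69], [-43.24, 126.21], [12.49, 139.97], [-82, 262], [0, 151.66], [-163.58, 163.58]. Speed limits (degrees/s): [159.86, 159.86, 180, 180, 180, 180].

### API

Orientations are given as a 3x3 rotation matrix whose columns are the frame's x, y, z axes.
In Python, from rig import * gives the robot as it stands.
- The arm moves only by the tool jog_arm, never from a script. Its arguments are lists of equal length, an entry for each row: "delta_pos": the shift along the world's x, y, z in cm, a list of three; "turn": the turn about the world's z in degrees; "grip": the closure, from 0 (fully open) to 1 (shut). In form: {"delta_pos": [[x, y, z], ...], "turn": [turn, ...], "grip": [grip, ...]}. A call has 1 to 12 rows; each row is the pose to reach, as a shift and turn from the pose commanded when the call began; what a row does not reach only later rows make up. A row lasts 1/8 s, in which the tool goes at most 62.5 mm and 10.7 degrees, less where a joint would pass 70% of its speed; a pose out of reach is approached as far as the arm can. A call with a gripper value outside its range is refused whole. The fingers move at their own pace and stop on an object; the grip force is fixed at half the most. Time passes only in rows, so rows that repeat a pose let the fingers close. It gives the time, the measured TCP pose, the force, the opening and the grip force at its end, in the units of the state.
- read_state(): the state, without advancing time (a new reading comes with each control period).
- capture(name): name is "scene" or "side" or "wrist"; returns a dict with "color" (400x640x3 uint8, blue, green, red), "fovy" (degrees; the focal length in pixels is half the picture's height over the tangent of half this angle, whatever the lens; pixels are square), "cx", "cy" (the principal point, pixels), "camera_from_world" (4x4, takes a point from world to camera coordinates). Camera axes: x right, y up, looking along -z (the intrinsics and any distortion apply to the point x, -y, -z); pixel columns grow to the right and rows downward; lengths in m; the calibration is good to about 2 mm. A picture is of the moment at which its call begins. There is no depth.
- hand_in(): hands the job in; it is judged then, once.
The state is a dict: "time_s": time; "joint_positions": joint angles; "qvel": joint speeds; "tau": joint torques, N m; "position": TCP position; "tcp_rot": TCP orientation; "force": force on the tool from outside, world axes, zero at the start; "moment": the same for the moment, N m; "opening": opening from 0.0 (shut) to 1.0 (fully open); "grasp_force": force on a finger pad.
Only numpy, scipy, OpenCV 4.12 (cv2) and the standard library are available. Lean on these libraries where they do the work, as an engineer would, in place of code of your own. Each camera call takes 0.05 s, during which the arm holds its last target. There are 200 camera calls.

### The job

First push the little white locker's open door shut until its magnetic catch takes it. Then take the orange-headed key from its grey stand, push it fully home into the key switch on the locker's top (the pins are sticky, so wiggle it if needed) and turn it a quarter clockwise to the stop. Finish while still gripping the key and holding it turned against the return spring, the door shut, and the other things left where they are.

Things in the scene. Friction and masses are not known exactly. Their poses are not given: they have to be found in the camera images.
- door (a joint): Locker door, hinged upright at the locker's left (+y) front edge. 0 = shut; grows as its free right (-y) edge swings out towards the robot; starts 0.3 to 0.6 rad. Turns freely (friction 0.03 N m) down to 0.05 rad, where the catch near its free edge resists with about 2 N; below 0.02 rad the catch pulls it home to its stop at 0. Shut = under 0.015 rad.
- door_hinge (a point): Point on the hinge axis, 170 mm above the table, level with the locker's top. Turns with the door, z up: in this frame the door is a grey panel from y = 0 (hinge) to y = -260 mm (free edge), from x = -16 mm (front face) to 0, 166 mm tall.
- door_edge (a point): The door's free edge on its front face, 170 mm above the table (x = -16, y = -260 mm in door_hinge's frame); same axes as door_hinge. A pull knob 22 mm across and 28 mm deep sits on the front 60 mm above the table, 30 mm in from this edge: push above it.
- cylinder (a joint): Brass turning part (rotor) of the key switch, vertical axis. 0 = rest, grows clockwise seen from above to a stop at 1.571 rad. A return spring pushes it back to 0: 0.04 N m at rest, 0.12 N m at the stop.
- keyway (a point): Middle of the key slot's mouth in the rotor's flat top, 174 mm above the table; z up, turns with the rotor, axes parallel to the locker's at rotor 0. Slot: 13.5 mm along x, 6.5 mm along y, 34 mm deep, 2 mm chamfer. Two sprung sticky pins stand 3 mm into it from its wide sides, 11 and 20 mm down; passing them takes about 5 to 10 N.
- key: Key standing in the stand, orange head up, 60 g. Origin: middle of the underside of its steel shoulder (18 mm round, 6 tall), z up. Head 30 mm along x, 10 thick along y (grip this), 6 to 42 mm above the origin. Blade 12 (x) x 5 (y) mm, 28 mm long below the origin, last 8 mm tapered; fits either way round. Fully home: shoulder on the rotor's face, origin at keyway.
- stand: Fixed grey block 70 (x) x 60 (y) x 45 mm tall, origin under its centre. The key stands in a slot in the middle of its top, shoulder on the top, the key's axes parallel to the stand's; it lifts straight out (28 mm).
- canister: Closed steel canister, upright, 72 mm across, 130 mm tall, origin under its centre. Bystander.
- dumbbell_handle: Chrome dumbbell handle lying along its x axis (origin under its middle), 300 mm long, with two black collars, 52 mm tall. Bystander.
- grip_ring: Lime silicone grip ring lying flat on the rear of the locker's top, 64 mm across, 16 mm tall. Bystander.
- spare_collar: Black clip collar lying flat, 60 mm across, 22 mm tall. Bystander.
- locker: Fixed white locker 220 (x) x 260 (y) x 170 mm tall, origin under its centre, door on its -x side. The key switch is let into its top, axis at x = -60, y = 30 mm in this frame; a chrome bezel 68 mm across stands 4 mm proud of the top.

How it is judged:
By the outcome, as a careful person would: the job done as asked, in the order asked, and still so for the second after the job is handed in, while the arm keeps its last pose, push and grip.
It also fails if it takes over 67 s, if anything falls off the work surface, if the arm or the gripper's body presses on something with over 40 N, if the wrist force passes 120 N, or if a joint passes its speed limit or range.

## Working session

There is one attempt and no reset: what is moved stays moved. The work goes in short steps, Python scripts to look and compute and a tool call to move; the robot and the scene stay as the last step left them, time stands still between calls to the robot, and variables do not carry over. Pictures are saved under pics/ and viewed, at most 10 in all, crops included, and the job is handed in when it is done.

Besides the shell and the picture viewer there is one more tool, called after ">>>" as name([rows], argument=value, ...), one row to a line, values as JSON. jog_arm: Moves the arm, as the interface text tells. Its arguments: {"type":"object","properties":{"delta_pos":{"type":"array"},"turn":{"type":"array"},"grip":{"type":"array"}},"required":["delta_pos","turn","grip"]}

```bash
mkdir -p pics; cat > h.py <<'E'
from rig import *
import numpy as np, cv2, pickle, sys
def snap(n,f):
    c=capture(n); cv2.imwrite(f'pics/{f}.png',c['color']); pickle.dump(c,open(f'pics/{f}.pkl','wb')); return c
def load(f): return pickle.load(open(f'pics/{f}.pkl','rb'))
def K(c): return 200/np.tan(np.radians(c['fovy'])/2)
def proj(c,p):
    q=c['camera_from_world']@np.r_[p,1]; return np.array([c['cx']+K(c)*q[0]/-q[2], c['cy']+K(c)*q[1]/q[2]])
def ray(c,uv):
    M=c['camera_from_world']; R=M[:3,:3]; o=-R.T@M[:3,3]
    return o,R.T@np.array([(uv[0]-c['cx'])/K(c),-(uv[1]-c['cy'])/K(c),-1])
def onz(c,uv,z):
    o,d=ray(c,uv); return o+d*(z-o[2])/d[2]
E
python3 - <<'E'
from h import *
for n in ['scene','side','wrist']:
    c=snap(n,n+'0'); print({k:v for k,v in c.items() if k not in('color','camera_from_world')}); print(c['camera_from_world'].round(3))
print(read_state())
a=cv2.imread('pics/scene0.png');b=cv2.imread('pics/side0.png')
E
```

```text
{'fovy': 54.06631605992641, 'cx': 318.9785112403105, 'cy': 193.31099958137187}
[[-0.544  0.839 -0.011  0.338]
 [-0.608 -0.385  0.695  0.267]
 [ 0.579  0.384  0.719 -1.435]
 [ 0.     0.     0.     1.   ]]
{'fovy': 46.04548451369897, 'cx': 318.43177888898657, 'cy': 200.19505762764828}
[[-0.981 -0.193  0.012  0.586]
 [ 0.118 -0.549  0.827 -0.166]
 [-0.153  0.813  0.562 -1.284]
 [ 0.     0.     0.     1.   ]]
{'fovy': 61.53259095213178, 'cx': 318.0623781166222, 'cy': 197.6161101539107}
[[ 1.    -0.    -0.002 -0.624]
 [-0.     0.969 -0.247  0.03 ]
 [ 0.002  0.247  0.969 -0.389]
 [ 0.     0.     0.     1.   ]]
{'time_s': 0.15, 'joint_positions': array([-1.02297043e+01,  3.02668362e+01,  8.21407649e+01, -1.66333148e-03,
        6.76890618e+01, -1.02258549e+01]), 'qvel': array([-0.04509356, -0.15145847, -0.23186496,  0.03992201,  0.02592761,
       -0.06609943]), 'tau': array([ 9.14956272e-04, -4.40429199e+01, -1.76841742e+01,  6.33679633e-02,
        5.52540855e-02, -1.06930895e-04]), 'position': array([6.24427299e-01, 9.82159998e-05, 2.21788405e-01]), 'tcp_rot': array([[ 5.63673803e-05,  9.99998612e-01, -1.66503536e-03],
       [ 9.99999961e-01, -5.59125893e-05,  2.73187265e-04],
       [ 2.73093789e-04, -1.66505070e-03, -9.99998577e-01]]), 'force': array([-1.31707609, -0.63850595, -0.04545664]), 'moment': array([ 0.0104805 ,  0.02630355, -0.01530335]), 'grasp_force': 0.0, 'opening': 1.0038044832468327}
```

View pics/scene0.png

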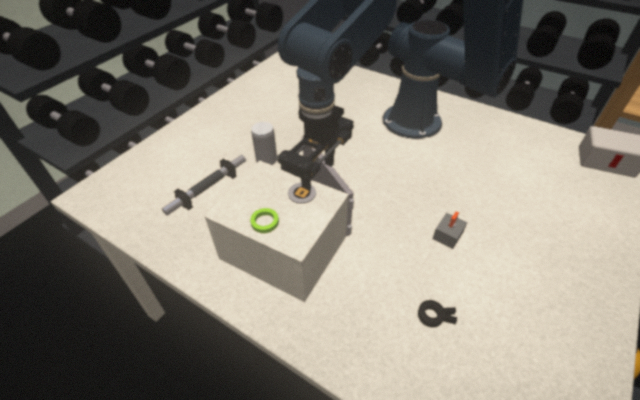

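View pics/side0.png

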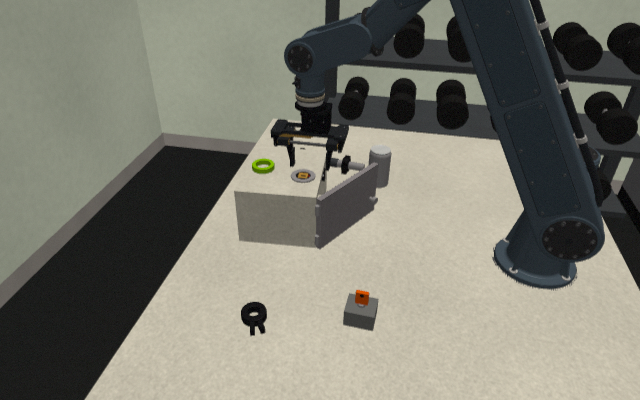

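View pics/wrist0.png

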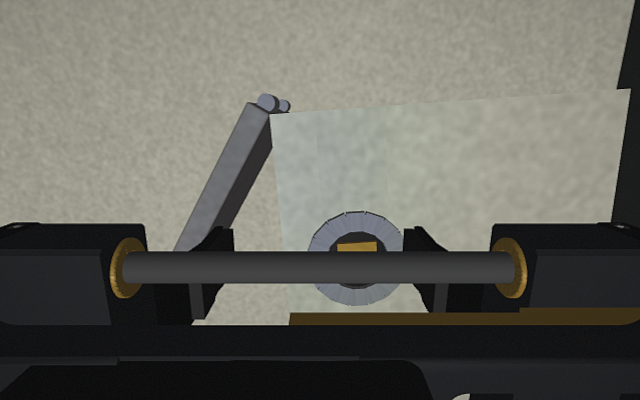

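The scene view shows the bezel at (302,193), the ring at (265,220) and the stand with the key at (455,220). The side view shows the bezel at (303,176), the key head at (362,297) and the open door from its hinge side near (318,215) to (377,180). In the wrist view the hinge corner is at about (268,102) and the bezel centre near (357,258). Next I'll enlarge the key and measure.

```bash
python3 - <<'E'
from h import *
s=load('scene0');d=load('side0');w=load('wrist0')
a=cv2.resize(s['color'][195:260,420:485],(400,400),interpolation=cv2.INTER_CUBIC)
b=cv2.resize(d['color'][280:340,330:390],(400,400),interpolation=cv2.INTER_CUBIC)
cv2.imwrite('pics/m1.png',np.hstack([a,b]))
for uv in [(271,114),(630,90),(285,255),(268,102),(250,103),(190,224)]: print('w',uv,onz(w,uv,.17).round(4))
print('bezel w',onz(w,(357,258),.174),onz(s,(302,193),.174),onz(d,(303,176),.174))
for uv in [(208,217),(305,253),(348,196)]: print('s',onz(s,uv,.17).round(4))
for uv in [(377,166),(319,199),(317,191),(237,191)]: print('d',onz(d,uv,.17).round(4))
E
```

```text
w (271, 114) [0.5952 0.0661 0.17  ]
w (630, 90) [0.8126 0.0801 0.17  ]
w (285, 255) [ 0.6015 -0.0276  0.17  ]
w (268, 102) [0.5936 0.0732 0.17  ]
w (250, 103) [0.5826 0.0726 0.17  ]
w (190, 224) [ 0.5385 -0.0053  0.17  ]
bezel w [ 0.65035258 -0.02800245  0.174     ] [ 0.65386168 -0.02590703  0.174     ] [ 0.64736662 -0.02277754  0.174     ]
s [ 0.8289 -0.1667  0.17  ]
s [0.792  0.0771 0.17  ]
s [0.6    0.0706 0.17  ]
d [ 0.4518 -0.1291  0.17  ]
d [0.5832 0.0738 0.17  ]
d [0.5957 0.0377 0.17  ]
d [0.8025 0.0824 0.17  ]
```

View pics/m1.png

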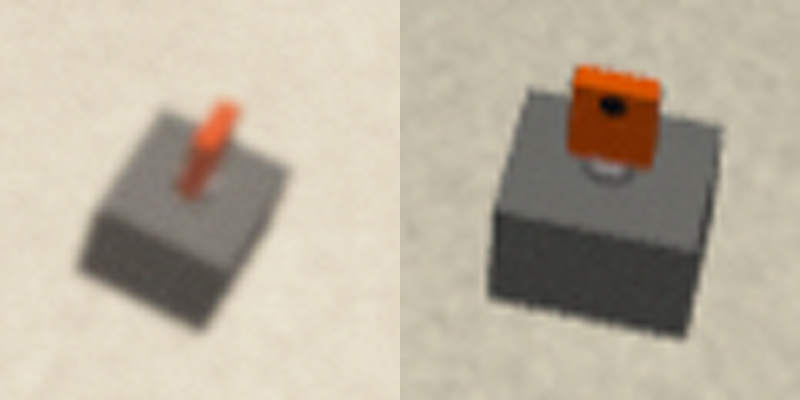

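The crops show the stand's top corners (side crop (530,90), (722,127), (700,248), (495,207)), with the head's wide face turned to the side camera.

```bash
python3 - <<'E'
from h import *
s=load('scene0');d=load('side0')
A=[onz(d,(330+(x-400)*.15,280+y*.15),.045) for x,y in [(530,90),(722,127),(700,248),(495,207)]]
B=[onz(s,(420+x*.1625,195+y*.1625),.045) for x,y in [(165,110),(290,170),(225,268),(100,210)]]
for P in (A,B):
    P=np.array(P)[:,:2]; print(P.round(4).tolist(),P.mean(0).round(4))
    for i in range(4): e=P[(i+1)%4]-P[i]; print(np.linalg.norm(e).round(4),np.degrees(np.arctan2(e[1],e[0])).round(1))
E
```

```text
[[0.47, 0.2684], [0.4016, 0.2723], [0.4039, 0.3292], [0.474, 0.3252]] [0.4374 0.2987]
0.0685 176.7
0.0569 87.7
0.0702 -3.2
0.057 -94.0
[[0.4055, 0.2733], [0.4097, 0.3306], [0.4758, 0.325], [0.4743, 0.27]] [0.4414 0.2997]
0.0575 85.8
0.0664 -4.8
0.0551 -91.6
0.0689 177.3
```

>>> jog_arm([
  [-6,-2,0.5],
  [-12,-5,0.5],
  [-17,-7,0.5],
  [-20.2,-8.6,0.3],
  [-20.2,-8.6,-4],
  [-20.2,-8.6,-9.5],
  [-20.2,-8.6,-9.5],
], turn=[0,0,0,0,0,0,0], grip=[1,1,1,1,1,1,1])

```text
time_s: 1.02
position: [0.4199, -0.0847, 0.1246]
tcp_rot: [[0.001, 1.0, -0.01], [1.0, -0.0, 0.005], [0.005, -0.01, -1.0]]
force: [-0.1, -0.4, 0.9]
opening: 0.286
grasp_force: 0.0
```

>>> jog_arm([
  [1.5,-1,0],
  [3,-1.8,0],
  [4.5,-2.9,0],
  [6,-3.8,0],
  [7.5,-4.6,0],
  [9,-5.3,0],
  [10.5,-5.9,0],
  [11.8,-6.3,0],
  [12.8,-6.6,0],
  [13.7,-6.8,0],
  [14.4,-7,0],
  [14.4,-7,0],
], turn=[0,0,0,0,0,0,0,0,0,0,0,0], grip=[1,1,1,1,1,1,1,1,1,1,1,1])

```text
time_s: 2.52
position: [0.5674, -0.1561, 0.1274]
tcp_rot: [[-0.0, 1.0, 0.0], [1.0, 0.0, -0.0], [-0.0, 0.0, -1.0]]
force: [0.2, 0.3, 0.6]
opening: 0.002
grasp_force: 0.0
```

>>> jog_arm([
  [0.4,0,0],
  [0.8,0,0],
  [1.2,0,0],
  [1.2,0,0],
], turn=[0,0,0,0], grip=[1,1,1,1])

```text
time_s: 3.02
position: [0.5791, -0.1559, 0.1274]
tcp_rot: [[-0.0, 1.0, -0.0], [1.0, 0.0, 0.0], [0.0, -0.0, -1.0]]
force: [-0.3, -0.6, -0.0]
opening: 0.007
grasp_force: 0.1
```

>>> jog_arm([
  [0.3,0,0],
  [0.6,0,0],
  [0.8,0,0],
  [0.8,0,0],
], turn=[0,0,0,0], grip=[1,1,1,1])

```text
time_s: 3.52
position: [0.5794, -0.1557, 0.1273]
tcp_rot: [[-0.002, 1.0, -0.017], [1.0, 0.002, 0.002], [0.002, -0.017, -1.0]]
force: [-17.6, -3.2, 10.3]
opening: 0.003
grasp_force: 9.3
```

```bash
python3 - <<'E'
from h import *
d=snap('side','side1');w=snap('wrist','wrist1')
b=cv2.resize(d['color'][120:260,220:400],(540,420),interpolation=cv2.INTER_CUBIC)
cv2.imwrite('pics/m2.png',np.vstack([b,cv2.resize(w['color'][:170],(540,143))]))
E
```

```text
(no output)
```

View pics/m2.png

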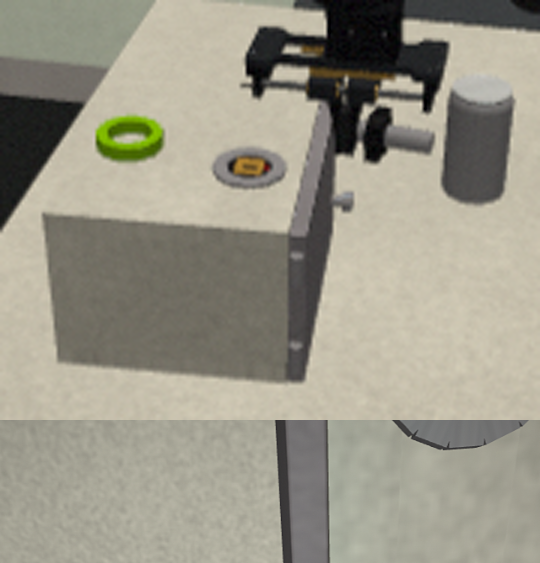

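The door is shut flush along the locker's front, with the bezel uncovered at (250,167) in the crop. Now I'll back off and hover over the key.

>>> jog_arm([
  [-2,0,0],
  [-5,0,2],
  [-8,4,6],
  [-11,9,8],
  [-14,14,8],
  [-14.8,20,8],
  [-14.8,26,8],
  [-14.8,32,8],
  [-14.8,38,8],
  [-14.8,43,8],
  [-14.8,45.5,7],
  [-14.8,45.5,7],
], turn=[0,0,8,18,28,38,48,58,68,78,86.5,86.5], grip=[0,0,0,0,0,0,0,0,0,0,0,0])

```text
time_s: 5.12
position: [0.4386, 0.3007, 0.1971]
tcp_rot: [[-0.998, 0.059, -0.0], [0.059, 0.998, 0.0], [0.0, 0.0, -1.0]]
force: [0.8, -0.7, 0.7]
opening: 1.001
grasp_force: 0.0
```

```bash
python3 - <<'E'
from h import *
w=snap('wrist','wrist2');print(w['camera_from_world'].round(3)); 
st=read_state(); print(st['position'],st['joint_positions'].round(1))
for y in (.299,): print(proj(w,[.4395,.299,.087]),proj(w,[.4395,.299,.045]))
E
```

```text
[[ 0.059  0.998 -0.    -0.326]
 [-0.967  0.057 -0.247  0.43 ]
 [-0.246  0.015  0.969 -0.261]
 [ 0.     0.     0.     1.   ]]
[0.43866276 0.29945673 0.19730773] [ 22.3  25.   97.1  -0.   58.  -64.2]
[316.27163735 196.56195276] [316.51040083 185.84574103]
```

View pics/wrist2.png

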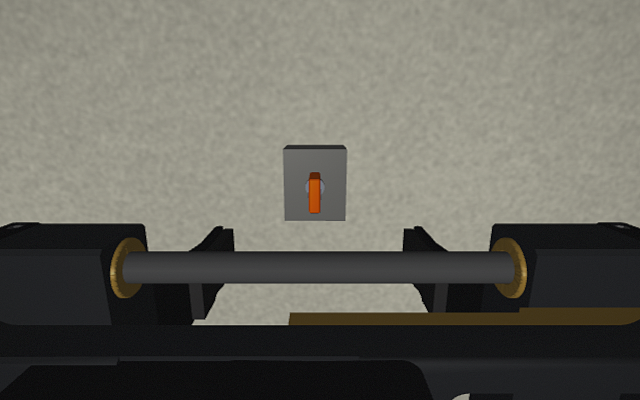

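The stand, from (284,147) to (346,220), lies square to the gripper. The head's top is centred near (314.5,197), about 1 mm from the prediction. Descending and gripping.

>>> jog_arm([
  [0,-0.15,-4],
  [0,-0.15,-9],
  [0,-0.15,-13],
  [0,-0.15,-14.2],
  [0,-0.15,-14.2],
], turn=[0,0,0,0,0], grip=[0,0,0,0.3,0.6])

```text
time_s: 5.8
position: [0.4394, 0.2968, 0.0557]
tcp_rot: [[-0.998, 0.063, -0.0], [0.063, 0.998, -0.0], [0.0, -0.0, -1.0]]
force: [-0.1, 0.1, 0.2]
opening: 0.855
grasp_force: 0.0
```

>>> jog_arm([
  [0,0,0],
  [0,0,0],
  [0,0,0],
  [0,0,0],
  [0,0,0],
], turn=[0,0,0,0,0], grip=[1,1,1,1,1])

```text
time_s: 6.42
position: [0.439, 0.2976, 0.0557]
tcp_rot: [[-0.998, 0.061, 0.0], [0.061, 0.998, 0.0], [-0.0, 0.0, -1.0]]
force: [-0.2, -0.3, -0.6]
opening: 0.289
grasp_force: 0.0
```

>>> jog_arm([
  [0,0,0],
  [0,0,0],
  [0,0,0],
  [0,0,0],
], turn=[0,0,0,0], grip=[1,1,1,1])

```text
time_s: 6.92
position: [0.439, 0.2975, 0.0555]
tcp_rot: [[-0.998, 0.061, -0.0], [0.061, 0.998, -0.0], [0.0, -0.0, -1.0]]
force: [0.2, 0.7, -1.1]
opening: 0.109
grasp_force: 30.0
```

Gripped at 9.5 mm. Lifting and moving to just behind the switch for a look.

>>> jog_arm([
  [0,0,1.5],
  [0,0,4],
  [0,0,8],
  [1,-2,13],
  [4,-5,17],
  [8,-10,20.5],
  [12,-15,20.5],
  [16,-20,20.5],
  [19,-25,20.5],
  [22,-29,20.5],
  [25.1,-32.5,20.5],
  [25.1,-32.5,20.5],
], turn=[0,0,0,0,2,4,6,7,7,7,7,7], grip=[1,1,1,1,1,1,1,1,1,1,1,1])

```text
time_s: 8.43
position: [0.6915, -0.0311, 0.2608]
tcp_rot: [[-0.998, -0.057, 0.001], [-0.057, 0.998, -0.001], [-0.001, -0.001, -1.0]]
force: [-0.1, 1.2, -0.7]
opening: 0.113
grasp_force: 30.0
```

>>> jog_arm([
  [0,0,0],
  [0,0,0],
], turn=[0,0], grip=[1,1])

```text
time_s: 8.68
position: [0.689, -0.026, 0.2609]
tcp_rot: [[-0.998, -0.063, -0.001], [-0.063, 0.998, 0.0], [0.001, 0.0, -1.0]]
force: [0.1, -0.3, -0.5]
opening: 0.109
grasp_force: 30.0
```

```bash
python3 - <<'E'
from h import *
w=snap('wrist','wrist3');st=read_state(); print(st['position'],st['joint_positions'].round(1),st['grasp_force'],st['tcp_rot'].round(3))
cv2.imwrite('pics/m3.png',cv2.resize(w['color'][80:280,200:440],(720,600),interpolation=cv2.INTER_CUBIC))
E
```

```text
[ 0.68911729 -0.02600197  0.26101738] [ -11.4   33.5   69.4    0.    77.2 -105. ] 29.999818657524884 [[-0.998 -0.063 -0.   ]
 [-0.063  0.998  0.   ]
 [ 0.     0.    -1.   ]]
```

View pics/m3.png

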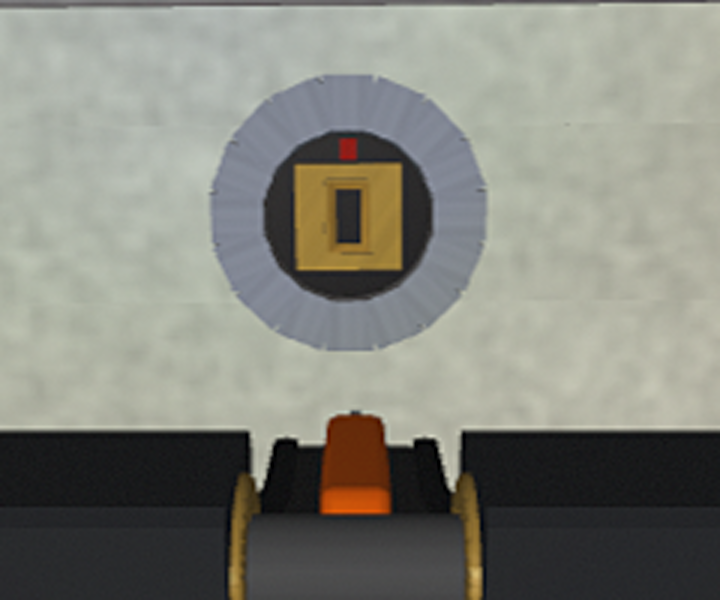

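The slot's mouth is centred at crop (348.5,215.5), which is full-picture (315.8,151.5). It lies parallel to the gripper to within about 0.5°, and the key is held upright.

```bash
python3 - <<'E'
from h import *
a=load('wrist2');w=load('wrist3')
im=a['color'].astype(int); m=((im[...,2]>200)&(im[...,1]<130)&(im[...,0]<80)); ys,xs=np.nonzero(m)
print(xs.min(),xs.max(),ys.min(),ys.max())
uv=((xs.min()+xs.max())/2,(ys.min()+ys.max())/2); k=onz(a,uv,.087); print('key',k)
R1=np.array([[-.998,.061],[.061,.998]]).T
off=R1@(k[:2]-[.439,.2975]); print('key in tool xy',off)
s=onz(w,(315.83,151.5),.174); print('slot',s)
R2=np.array([[-.998,-.063],[-.063,.998]])
t=s[:2]-R2@off; print('tcp target',t,'delta cm',(t-[.6891,-.0260])*100)
E
```

```text
Traceback (most recent call last):
ValueError: zero-size array to reduction operation minimum which has no identity
```

```bash
python3 - <<'E'
from h import *
a=load('wrist2');w=load('wrist3')
print(a['color'][168:220:2,314].tolist(), a['color'][200,304:326].tolist())
k=onz(a,(314.5,196.5),.087); print('key',k, [onz(a,(314.5,r),.087)[0].round(4) for r in (179,213)])
R1=np.array([[-.998,.061],[.061,.998]]).T
off=R1@(k[:2]-[.439,.2975]); print('key in tool xy',off)
s=onz(w,(315.83,151.5),.174); print('slot',s)
R2=np.array([[-.998,-.063],[-.063,.998]])
t=s[:2]-R2@off; print('tcp target',t,'delta cm',(t-[.6891,-.0260])*100)
E
```

```text
[[98, 102, 102], [101, 104, 102], [31, 43, 87], [9, 37, 89], [10, 38, 90], [10, 33, 77], [10, 77, 171], [10, 85, 183], [10, 86, 183], [10, 82, 181], [10, 81, 182], [10, 82, 183], [10, 80, 182], [10, 78, 181], [10, 78, 181], [10, 77, 182], [10, 76, 182], [10, 77, 181], [10, 75, 181], [10, 75, 180], [10, 74, 179], [10, 75, 179], [0, 60, 165], [96, 96, 92], [92, 95, 94], [91, 93, 93]] [[95, 97, 98], [95, 97, 97], [96, 99, 97], [100, 100, 92], [80, 83, 115], [0, 60, 157], [8, 79, 178], [10, 83, 185], [10, 79, 182], [10, 78, 183], [10, 76, 182], [10, 76, 180], [10, 74, 179], [10, 76, 181], [8, 70, 173], [0, 49, 138], [68, 73, 104], [100, 101, 93], [94, 96, 95], [93, 96, 97], [93, 95, 97], [94, 97, 96]]
key [0.43935952 0.29752909 0.087     ] [np.float64(0.4245), np.float64(0.4537)]
key in tool xy [-3.57024037e-04  5.09653859e-05]
slot [ 0.65004019 -0.03013999  0.174     ]
tcp target [ 0.64968709 -0.03021335] delta cm [-3.94129095 -0.42133479]
```

>>> jog_arm([
  [-2,-0.2,0],
  [-3.9,-0.4,0],
  [-3.9,-0.4,-2],
  [-3.9,-0.4,-4],
  [-3.9,-0.4,-4],
  [-3.9,-0.4,-4],
], turn=[0,0,0,0,0,0], grip=[1,1,1,1,1,1])

```text
time_s: 9.48
position: [0.6513, -0.0309, 0.2215]
tcp_rot: [[-0.998, -0.062, 0.001], [-0.062, 0.998, -0.0], [-0.001, -0.0, -1.0]]
force: [-0.7, -0.3, -1.0]
opening: 0.113
grasp_force: 30.0
```

>>> jog_arm([
  [0,0,-0.3],
  [0,0,-0.6],
  [0,0,-0.9],
  [0,0,-1.2],
  [0,0,-1.2],
], turn=[0,0,0,0,0], grip=[1,1,1,1,1])

```text
time_s: 10.1
position: [0.6507, -0.0315, 0.2081]
tcp_rot: [[-0.998, -0.061, -0.001], [-0.061, 0.998, 0.0], [0.001, 0.0, -1.0]]
force: [-0.8, 1.3, -0.3]
opening: 0.115
grasp_force: 30.0
```

>>> jog_arm([
  [-0.05,0.1,-0.3],
  [-0.05,0.1,-0.6],
  [-0.05,0.1,-0.9],
  [-0.05,0.1,-0.9],
], turn=[0,0,0,0], grip=[1,1,1,1])

```text
time_s: 10.6
position: [0.6506, -0.0308, 0.1992]
tcp_rot: [[-0.998, -0.061, 0.0], [-0.061, 0.998, -0.0], [-0.0, -0.0, -1.0]]
force: [0.9, -1.5, -2.0]
opening: 0.111
grasp_force: 30.0
```

>>> jog_arm([
  [0,0,-0.3],
  [0,0,-0.6],
  [0,0,-0.9],
  [0,0,-1.2],
  [0,0,-1.4],
  [0,0,-1.4],
], turn=[0,0,0,0,0,0], grip=[1,1,1,1,1,1])

```text
time_s: 11.35
position: [0.6509, -0.0305, 0.1882]
tcp_rot: [[-0.998, -0.061, 0.002], [-0.061, 0.998, -0.0], [-0.002, -0.001, -1.0]]
force: [-1.8, 0.1, 8.5]
opening: 0.113
grasp_force: 30.0
```

Sticking about 4 mm short, so I'll wiggle and press.

>>> jog_arm([
  [0.08,0,-0.2],
  [-0.08,0,-0.3],
  [0,0.06,-0.4],
  [0,-0.06,-0.5],
  [0.08,0,-0.5],
  [-0.08,0,-0.5],
  [0,0,-0.5],
  [0,0,-0.5],
], turn=[2,-2,2,-2,2,-2,0,0], grip=[1,1,1,1,1,1,1,1])

```text
time_s: 12.35
position: [0.651, -0.0303, 0.1843]
tcp_rot: [[-0.998, -0.062, 0.003], [-0.062, 0.998, -0.0], [-0.003, -0.0, -1.0]]
force: [-5.0, 0.4, 15.1]
opening: 0.114
grasp_force: 30.0
```

>>> jog_arm([
  [0,0,-0.15],
  [0,0,-0.25],
  [0,0,-0.25],
  [0,0,-0.25],
], turn=[2,-2,0,0], grip=[1,1,1,1])

```text
time_s: 12.85
position: [0.6511, -0.0303, 0.1842]
tcp_rot: [[-0.998, -0.062, 0.004], [-0.062, 0.998, -0.001], [-0.004, -0.001, -1.0]]
force: [-7.8, 0.0, 23.9]
opening: 0.113
grasp_force: 30.0
```

```bash
python3 - <<'E'
from h import *
d=snap('side','side4');s=snap('scene','scene4')
u=proj(d,[.65,-.030,.18]);v=proj(s,[.65,-.030,.18]);print(u,v)
f=lambda c,u:cv2.resize(c['color'][int(u[1])-25:int(u[1])+25,int(u[0])-25:int(u[0])+25],(400,400),interpolation=cv2.INTER_CUBIC)
cv2.imwrite('pics/m4.png',np.hstack([f(d,u),f(s,v)]))
E
```

```text
[302.63237968 172.72555149] [301.40775453 189.63072733]
```

View pics/m4.png

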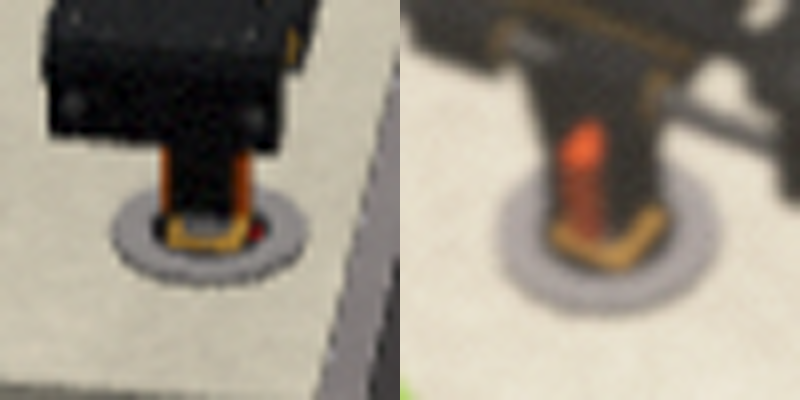

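The key is home: 9 N more moved it by nothing, and the shoulder sits on the brass rotor in both crops. I'll ease the push and turn clockwise.

>>> jog_arm([
  [-0.1,0,0.4],
  [-0.1,0,0.4],
  [-0.1,0,0.4],
  [-0.1,0,0.4],
  [-0.1,0,0.4],
  [-0.1,0,0.4],
  [-0.1,0,0.4],
  [-0.1,0,0.4],
  [-0.1,0,0.4],
  [-0.1,0,0.4],
  [-0.1,0,0.4],
  [-0.1,0,0.4],
], turn=[-8,-17,-26,-35,-44,-53,-62,-71,-80,-86,-90,-90], grip=[1,1,1,1,1,1,1,1,1,1,1,1])

```text
time_s: 14.45
position: [0.6507, -0.0302, 0.1844]
tcp_rot: [[-0.061, 0.998, 0.004], [0.998, 0.061, 0.0], [-0.0, 0.004, -1.0]]
force: [-0.1, 0.9, 8.0]
opening: 0.115
grasp_force: 30.0
```

```bash
python3 - <<'E'
from h import *
s=read_state();R=s['tcp_rot'];print(s['position'],s['force'],s['moment'],np.degrees(np.arctan2(-R[0,1],R[1,1])),s['joint_positions'])
E
```

```text
[ 0.65072856 -0.03015628  0.18438294] [-0.06407044  0.8916901   8.01378315] [0.16914409 0.18436367 0.14409488] -86.50643277133041 [-1.24901333e+01  3.45648341e+01  8.03636850e+01  6.03894661e-02
  6.48577409e+01 -1.60092439e+01]
```

The moment fits the spring alone. Blade play in the slot means the stop may need more turn, so I'll continue until the moment rises.

>>> jog_arm([
  [0,0,0],
  [0,0,0],
  [0,0,0],
], turn=[-3,-6,-6], grip=[1,1,1])

```text
time_s: 14.82
position: [0.6507, -0.0301, 0.1844]
tcp_rot: [[0.044, 0.999, 0.004], [0.999, -0.044, 0.0], [0.0, 0.004, -1.0]]
force: [-1.2, 0.1, 8.0]
opening: 0.113
grasp_force: 30.0
```

```bash
python3 - <<'E'
from h import *
s=read_state();R=s['tcp_rot'];print(s['position'],s['force'],s['moment'],np.degrees(np.arctan2(-R[0,1],R[1,1])))
E
```

```text
[ 0.65072543 -0.03012008  0.18437928] [-1.19553152  0.1238743   8.01060967] [0.13955766 0.12000134 0.06132086] -92.4980877348307
```

>>> jog_arm([
  [0,0,0],
  [0,0,0],
  [0,0,0],
], turn=[-3,-5,-5], grip=[1,1,1])

```text
time_s: 15.2
position: [0.6508, -0.0301, 0.1844]
tcp_rot: [[0.13, 0.992, 0.004], [0.992, -0.13, 0.0], [0.001, 0.004, -1.0]]
force: [-1.0, 1.5, 8.4]
opening: 0.108
grasp_force: 30.0
```

```bash
python3 - <<'E'
from h import *
for i in range(4):
    s=read_state();R=s['tcp_rot'];print(s['force'].round(1),s['moment'].round(3),np.degrees(np.arctan2(-R[0,1],R[1,1])).round(2),s['tau'][5].round(3))
    if i<3: capture('wrist')
E
```

```text
[-1.   1.5  8.4] [0.154 0.144 0.218] -97.47 0.218
[-0.7  1.8  8.1] [0.104 0.192 0.147] -97.46 0.183
[-0.9  0.   7.5] [0.135 0.219 0.206] -97.46 0.177
[-1.3  0.7  8.2] [0.172 0.162 0.185] -97.46 0.176
```

```bash
python3 - <<'E'
from h import *
d=snap('side','side5');w=snap('wrist','wrist5');s=snap('scene','scene5')
f=lambda c,u,r,n=400:cv2.resize(c['color'][int(u[1])-r:int(u[1])+r,int(u[0])-r:int(u[0])+r],(n,n),interpolation=cv2.INTER_CUBIC)
p=[.65,-.03,.178]; print(proj(w,p))
x=cv2.resize(w['color'][130:230,250:390],(420,300),interpolation=cv2.INTER_CUBIC)
y=cv2.resize(d['color'][120:260,220:400],(380,300))
cv2.imwrite('pics/m5.png',np.vstack([np.hstack([f(d,proj(d,p),20,300),f(s,proj(s,p),25,300),np.zeros((300,200,3),np.uint8)]),np.hstack([x,y])]))
E
```

```text
[316.72594621 241.80234192]
```

View pics/m5.png

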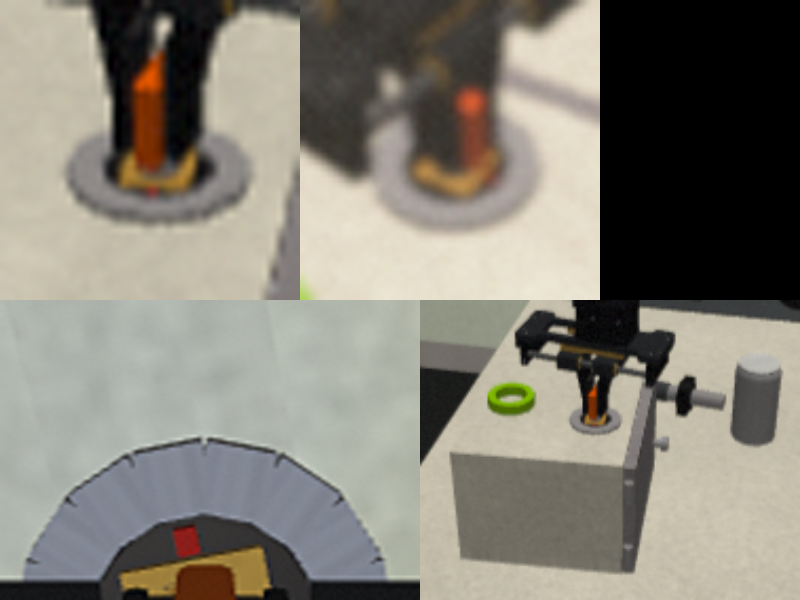

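The red mark has moved to the +y side and the door is still shut. In the wrist crop the rotor's edge runs from (120,575) to (263,547), tilted about 11° in a tool that turned 101°, which puts the rotor near 90°. Next I'll check that number precisely.

```bash
python3 - <<'E'
from h import *
w=load('wrist5');w3=load('wrist3')
e=lambda c,a,b:np.degrees(np.arctan2(*(onz(c,b,.174)-onz(c,a,.174))[1::-1]))
print(e(w,(290,221.7),(337.7,212.3)))   # turned +y edge
q=lambda x,y:(200+x/3-.33,80+y/3-.33)
print(e(w3,q(295,164),q(402,163)))      # rest -x edge
# fit edge by brass mask
im=w['color'].astype(int);m=(im[...,2]-im[...,0]>60)&(im[...,1]>90)
p=[]
for x in range(294,334):
    r=np.nonzero(m[195:228,x])[0]
    if len(r): p.append((x,195+r[0]-.5))
p=np.array(p);k=np.polyfit(p[:,0],p[:,1],1);print(k,len(p),np.std(p[:,1]-np.polyval(k,p[:,0])))
print(e(w,(294,np.polyval(k,294)),(334,np.polyval(k,334))))
m=((w3['color'].astype(int)[...,2]-w3['color'].astype(int)[...,0])>60)&(w3['color'][...,1]>90);p=[]
for x in range(301,331):
    r=np.nonzero(m[131:150,x])[0]
    if len(r): p.append((x,131+r[0]-.5))
p=np.array(p);k=np.polyfit(p[:,0],p[:,1],1);print(k);print(e(w3,(301,np.polyval(k,301)),(331,np.polyval(k,331))))
E
```

```text
4.114587025974682
94.08957506535438
[-1.93902439e-01  2.77163415e+02] 40 0.31531053218584176
3.9270461283085503
[2.66171359e-16 1.34500000e+02]
93.56240162722462
```

```bash
python3 -c "
from rig import *
print(hand_in())"
```

```text
the job is handed in; nothing more can be done
None
```

I pushed the door shut first, then put the key fully home and turned it clockwise to about 90° at the stop. I handed the job in at about 15 s with the key still gripped and held turned; in the last pictures the door is shut and the ring, canister and dumbbell handle look undisturbed (I did not re-check the spare collar).

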